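# Strip down a drive stack onto colour-marked pads

### The job

Take the stacked drive unit apart from the top down, one part at a time, and set each part upright in the middle of the round pad whose ring has the part's colour: first the black slip-ring cap, then the white spacer, the orange gear and last the olive bearing. Set the parts down rather than dropping them, and leave all four released and at rest on their pads.

Things in the scene. Friction and masses are not known exactly. Their poses are not given: they have to be found in the camera images.
- slipring_mid (a point): Black slip-ring cap, the top of the stack: upright cylinder, diameter 30 mm, height 26 mm, with three tiny bright bolt heads and a 3 mm raised black collar (15 mm wide, ignore it when gripping) on top; about 60 g. This point is its centre, half-way up (13 mm above its underside); z is its axis, up. Loose: it just rests on what is below, nothing is fastened.
- spacer_mid (a point): White plain spacer, second from the top: upright cylinder, diameter 42 mm, height 26 mm; about 50 g. This point is its centre, half-way up (13 mm above its underside); z is its axis, up. Loose: it just rests on what is below, nothing is fastened.
- gear_mid (a point): Orange printed spur gear, third from the top: 18 fine teeth, diameter over the teeth 54 mm, height 26 mm, grips like a plain cylinder at any angle; about 70 g. This point is its centre, half-way up (13 mm above its underside); z is its axis, up. Loose: it just rests on what is below, nothing is fastened.
- bearing_mid (a point): Olive-green bearing, bottom of the stack: upright cylinder, diameter 68 mm, height 26 mm, six tiny dark screws near its upper rim; about 200 g. This point is its centre, half-way up (13 mm above its underside); z is its axis, up. Loose: it just rests on what is below, nothing is fastened.
- pad_black: Fixed round blue-grey pad, diameter 100 mm, 4 mm thick, marked with one black ring (36 mm inside, 58 mm outside diameter): the place of the black slip-ring cap. Origin: centre of its underside, on the bench (height 0); its flat top is 4 mm higher.
- pad_white: Fixed round blue-grey pad, diameter 100 mm, 4 mm thick, marked with one white ring (48 mm inside, 70 mm outside diameter): the place of the white spacer. Origin: centre of its underside, on the bench (height 0); its flat top is 4 mm higher.
- pad_orange: Fixed round blue-grey pad, diameter 100 mm, 4 mm thick, marked with one orange ring (60 mm inside, 82 mm outside diameter): the place of the orange gear. Origin: centre of its underside, on the bench (height 0); its flat top is 4 mm higher.
- pad_olive: Fixed round blue-grey pad, diameter 100 mm, 4 mm thick, marked with one olive ring (74 mm inside, 96 mm outside diameter): the place of the olive-green bearing. Origin: centre of its underside, on the bench (height 0); its flat top is 4 mm higher.
- stand: Fixed round dark steel stand, diameter 104 mm, 8 mm high, on which the stack of four parts stands (parts centred on it to within a few mm). Origin: centre of its underside, on the bench. The stack's top is 112 mm above the bench. The stand and the four pads exchange places from start to start; small loose tools and parts, none taller than 40 mm, lie between them, and taller equipment stands at the far edge and the sides of the bench.
There are look-alikes about, which are no part of the job. What is meant by the part that bears gear_mid is not blue or turquoise, and is the larger of those in its own colour.

How it is judged:
By the outcome, as a careful person would: the job done as asked, in the order asked, and still so for the second after the job is handed in, with the robot touching nothing.
It also fails if it takes over 128 s, if anything falls off the work surface, if the arm or the gripper's body presses on something with over 40 N, if the wrist force passes 120 N, or if a joint passes its speed limit or range.

### The arm

A 6-joint arm with a two-finger parallel gripper is mounted at the origin on the work surface. World frame = base frame: x ahead of the robot, y to its left, z up, the work surface at z = 0. Lengths are in m, angles in rad, forces in N, time in s.
With the tool pointing down it reaches from about 0.375 to 0.975 m from the base axis. Payload 3.8 kg.
Tool frame: the origin (TCP) lies at the very end of the fingers, on their centre line; the grasp point (between the pads) lies behind it (bot.tcp_to_grasp is the y of the grasp point in the tool frame, in m); y points along the fingers, z is the direction in which the jaws open and shut, and the axes are right-handed (so a half turn about y gives the same grasp; the last joint's range is limited). The gripper opens to 85 mm and grips with 20 to 120 N. Pads are 22 mm wide; open, the fingers measure 114 mm over their backs; the gripper's body (76 mm by 85 mm) begins 54 mm behind the grasp point. The pads swing forward as they close: fully open they stand 13 mm farther back than shut.
Start: joints at [1.183, 0.264, 1.604, -0, 1.274, -0.037], TCP at [0.232, 0.634, 0.231] pointing down, gripper open.
Joint ranges: [-2.63, 2.63], [-0.94, 2.18], [0.31, 2.57], [-1.31, 4.45], [0, 2.66], [-2.55, 2.55]. Speed limits (rad/s): [2.57, 2.57, 3.14, 3.14, 3.14, 3.14].

### API

Orientations are given as a rotation vector (axis times angle).
In Python, from workcell import bot, optics, workorder gives the robot as it stands.
- The arm moves only by the shell command python3 -m handwheel 'ROWS' [FORCE]. ROWS is JSON, a list of rows, each a list of 7 numbers: the shift along the tool's x, y, z in m, then the turn, a rotation vector about the tool's x, y, z in rad, then the opening, from 0 (shut) to 1 (fully open). A call has 1 to 8 rows; each row shifts and turns the commanded pose from where the row before left it, along the tool's axes as they then stand; what a row does not reach is not made up. A row lasts 1/8 s, in which the tool goes at most 62.5 mm and 10.7 degrees, less where a joint would pass 70% of its speed; a pose out of reach is approached as far as the arm can. A call with a gripper value outside its range is refused whole. The fingers move at their own pace and stop on an object; FORCE is the grip in N (left out, the last holds). Time passes only in rows, so rows that do not move let the fingers close. It gives the time, the measured TCP pose, the force and the opening at its end, in the units of the state.
- bot.read_state(): the state, without advancing time (a new reading comes with each control period).
- optics.read_camera(name): name is "side" or "top"; returns a dict with "image" (384x512x3 uint8, red, green, blue), "z_map" (384x512 float32, m along the optical axis (not along the pixel's ray), 0 where there is no reading), "mtx" (3x3 intrinsics, pixels), "dist" ([k1, k2, p1, p2, k3] as OpenCV has them; the pictures are not rectified), "world_from_camera" (4x4, takes a point from camera to world coordinates). Camera axes: x right, y down, z forward; pixel columns grow to the right and rows downward; lengths in m; the calibration is good to about 2 mm. A picture is of the moment at which its call begins.
- workorder.finish_job(): hands the job in, once; it reports no verdict.
The state is a dict: "time": time; "q": joint angles; "joint_vel": joint speeds; "joint_torque": joint torques, N m; "tool_pos": TCP position; "tcp_rot": TCP orientation; "wrist_force": force on the tool from outside, world axes, zero at the start; "torque": the same for the moment, N m; "width": opening from 0.0 (shut) to 1.0 (fully open).
Only numpy, scipy, OpenCV 4.12 (cv2) and the standard library are available. Lean on these libraries where they do the work, as an engineer would, in place of code of your own. Each camera call takes 0.05 s, during which the arm holds its last target.

## Working session

There is one attempt and no reset: what is moved stays moved. The work goes in short steps, Python scripts to look and compute and a shell command to move; the robot and the scene stay as the last step left them, time stands still between calls to the robot, and variables do not carry over. Pictures are saved under pics/ and viewed, and the job is handed in when it is done.

```bash
mkdir -p pics; ls; python3 - <<'E'
from workcell import bot, optics, workorder
import cv2
s=bot.read_state(); print(s); print(bot.tcp_to_grasp)
for n in ("top","side"):
    c=optics.read_camera(n); cv2.imwrite(f"pics/{n}0.png",c["image"][:,:,::-1]); print(n,c["mtx"],c["dist"],c["world_from_camera"])
E
```

```text
pics
{'time': 0.0, 'q': array([ 1.18313445e+00,  2.64766203e-01,  1.60537497e+00, -2.79254608e-06,
        1.27368676e+00, -3.69112773e-02]), 'joint_vel': array([ 0.00143608,  0.00034495, -0.00066438, -0.00124752, -0.00083185,
       -0.00063344]), 'joint_torque': array([ 2.40335838e-03, -5.15111625e+01, -3.67323303e+01,  3.38755844e-04,
        1.27607936e-02, -3.83983729e-05]), 'tool_pos': array([0.23166659, 0.63322547, 0.2299527 ]), 'tcp_rot': array([-1.55540806,  0.27567488, -0.27493587]), 'wrist_force': array([ 0.06050967, -0.60435523, -0.03559822]), 'torque': array([ 0.0013627 ,  0.05125748, -0.01993268]), 'width': 1.0030793507605844}
-0.0187
top [[422.55499948   0.         247.49206075]
 [  0.         422.55499948 186.99630956]
 [  0.           0.           1.        ]] [-0.12986315  0.          0.          0.          0.        ] [[-1.49808104e-04 -9.97184720e-01  7.49840821e-02  4.29987876e-01]
 [-9.99924963e-01  1.06787771e-03  1.22035830e-02 -3.88511753e-04]
 [-1.22493003e-02 -7.49766273e-02 -9.97110054e-01  9.08024094e-01]
 [ 0.00000000e+00  0.00000000e+00  0.00000000e+00  1.00000000e+00]]
side [[358.71373851   0.         254.4337882 ]
 [  0.         358.71373851 189.10177766]
 [  0.           0.           1.        ]] [-0.07503296  0.          0.          0.          0.        ] [[ 0.78532271 -0.38964285  0.48108907  0.14192097]
 [-0.61894471 -0.47751801  0.62360564 -0.44494261]
 [-0.01325478 -0.78749921 -0.61617312  0.50771932]
 [ 0.          0.          0.          1.        ]]
```

View pics/top0.png

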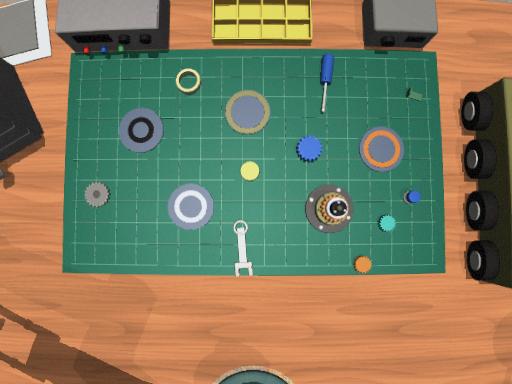

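View pics/side0.png

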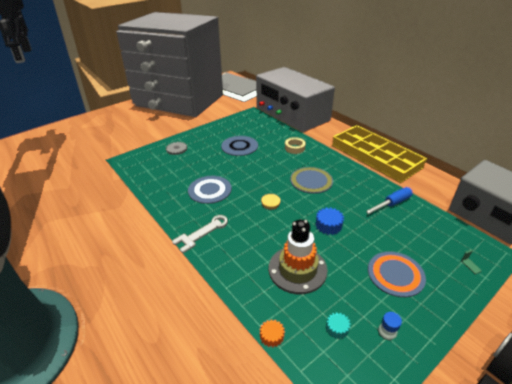

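```bash
cat > h.py <<'E'
import numpy as np, cv2
from workcell import bot, optics, workorder
def rays(c,uv):
    uv=np.asarray(uv,float).reshape(-1,1,2)
    p=cv2.undistortPoints(uv,c["mtx"],c["dist"]).reshape(-1,2)
    d=np.c_[p,np.ones(len(p))]@c["world_from_camera"][:3,:3].T
    return c["world_from_camera"][:3,3],d
def onplane(c,uv,z):
    o,d=rays(c,uv); t=(z-o[2])/d[:,2]; return o+d*t[:,None]
def cloud(c):
    H,W=c["z_map"].shape
    u,v=np.meshgrid(np.arange(W),np.arange(H)); o,d=rays(c,np.c_[u.ravel(),v.ravel()])
    P=o+d*c["z_map"].reshape(-1,1); P[c["z_map"].ravel()==0]=np.nan
    return P.reshape(H,W,3)
def project(c,P):
    T=np.linalg.inv(c["world_from_camera"]); r,_=cv2.Rodrigues(T[:3,:3])
    return cv2.projectPoints(np.asarray(P,float).reshape(-1,1,3),r,T[:3,3],c["mtx"],c["dist"])[0].reshape(-1,2)
E
python3 - <<'E'
from h import *
c=optics.read_camera("top"); P=cloud(c); im=c["image"]
hsv=cv2.cvtColor(im,cv2.COLOR_RGB2HSV)
for n,(u,v) in dict(black=(141,130),white=(191,206),olive=(248,111),orange=(382,149),stand=(329,208)).items():
    # non-green mask around
    R=32;sub=hsv[v-R:v+R,u-R:u+R]
    nong=(~((sub[...,0]>60)&(sub[...,0]<92)&(sub[...,1]>110))).astype(np.uint8)
    nong=cv2.morphologyEx(nong,cv2.MORPH_OPEN,np.ones((5,5),np.uint8))
    k,l,st,ce=cv2.connectedComponentsWithStats(nong); i=l[R,R]
    m=(l==i).astype(np.uint8)
    ct=max(cv2.findContours(m,cv2.RETR_EXTERNAL,cv2.CHAIN_APPROX_NONE)[0],key=len)[:,0]+[u-R,v-R]
    w=onplane(c,ct,0.004 if n!="stand" else 0.008)[:,:2]
    A=np.c_[2*w,np.ones(len(w))]; s=np.linalg.lstsq(A,(w**2).sum(1),rcond=None)[0]
    r=np.sqrt(s[2]+s[0]**2+s[1]**2)
    print(n,"ctr",s[:2].round(4),"diam",(2*r).round(4),"reach",np.hypot(*s[:2]).round(3), "z",np.nanmedian(P[v-3:v+4,u-3:u+4,2]).round(4))
Q=P[180:240,300:360].reshape(-1,3);C=im[180:240,300:360].reshape(-1,3)
for a,b in ((.02,.045),(.05,.066),(.076,.092),(.10,.112),(.112,.12)):
    k=(Q[:,2]>a)&(Q[:,2]<b); print(a,k.sum(),Q[k].mean(0).round(4))
for n,(u,v) in dict(blue=(309,149),teal=(387,223),cap=(413,197),orange2=(363,264),yellow=(250,171),tape=(188,80),drv=(327,68),wr=(242,240)).items(): print(n,P[v,u].round(3))
for n in ("top","side"):
    c=optics.read_camera(n)
    x=(300,180,60) if n=="top" else (255,205,90)
    cv2.imwrite(f"pics/z_{n}.png",cv2.resize(c["image"][x[1]:x[1]+x[2],x[0]:x[0]+x[2],::-1],None,fx=6,fy=6,interpolation=cv2.INTER_CUBIC))
E
```

```text
black ctr [0.6248 0.2464] diam 0.0994 reach 0.672 z 0.0051
white ctr [0.4568 0.1338] diam 0.1005 reach 0.476 z 0.0055
olive ctr [0.6632 0.0114] diam 0.0993 reach 0.663 z 0.0048
orange ctr [ 0.5819 -0.2813] diam 0.0996 reach 0.646 z 0.0053
stand ctr [ 0.4523 -0.1634] diam 0.1037 reach 0.481 z 0.0874
0.02 295 [ 0.4502 -0.1533  0.0344]
0.05 151 [ 0.4521 -0.1565  0.0598]
0.076 149 [ 0.4518 -0.1593  0.0862]
0.1 47 [ 0.4508 -0.161   0.109 ]
0.112 152 [ 0.4513 -0.1625  0.1143]
blue [ 0.576 -0.119  0.027]
teal [ 0.42  -0.285  0.019]
cap [ 0.474 -0.337  0.037]
orange2 [ 0.334 -0.233  0.018]
yellow [0.532 0.005 0.01 ]
tape [0.737 0.143 0.001]
drv [ 0.755 -0.162  0.026]
wr [0.385 0.022 0.007]
```

```bash
python3 -c "
import cv2,numpy as np
a=cv2.imread('pics/z_top.png');b=cv2.imread('pics/z_side.png')
b=cv2.resize(b,(360,360));cv2.imwrite('pics/z.png',np.hstack([a,b]))"
```

```text
(no output)
```

View pics/z.png

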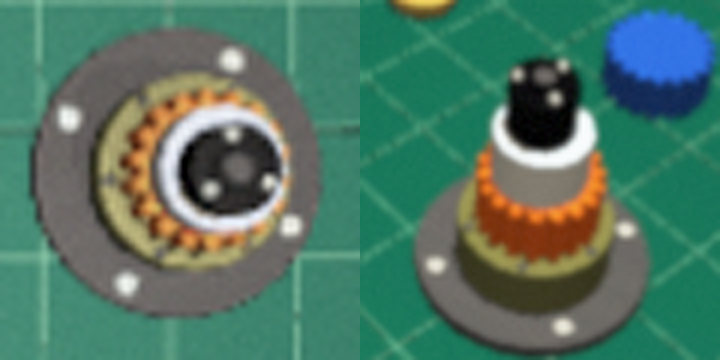

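```bash
cat > ov.py <<'E'
from h import *
def overlay(circs,out,boxes,f=6):
    t=np.linspace(0,2*np.pi,100); tiles=[]
    for n,(x,y,s) in boxes.items():
        c=optics.read_camera(n)
        im=cv2.resize(np.ascontiguousarray(c["image"][y:y+s,x:x+s,::-1]),(390,390),interpolation=cv2.INTER_CUBIC); k=390/s
        for (cx,cy,z,d) in circs:
            uv=project(c,np.c_[cx+d/2*np.cos(t),cy+d/2*np.sin(t),z+0*t])
            p=((uv-[x,y]+.5)*k-.5)
            cv2.polylines(im,[np.int32(p*16)],True,(255,0,255),1,cv2.LINE_AA,4)
        tiles.append(im)
    cv2.imwrite(out,np.hstack(tiles))
E
python3 - <<'E'
from ov import *
x,y=.4515,-.163
overlay([(x,y,.112,.03),(x,y,.086,.042),(x,y,.06,.054),(x,y,.034,.068),(.4523,-.1634,.008,.104)],"pics/ov1.png",dict(top=(297,178,64),side=(255,205,90)))
E
```

```text
(no output)
```

View pics/ov1.png

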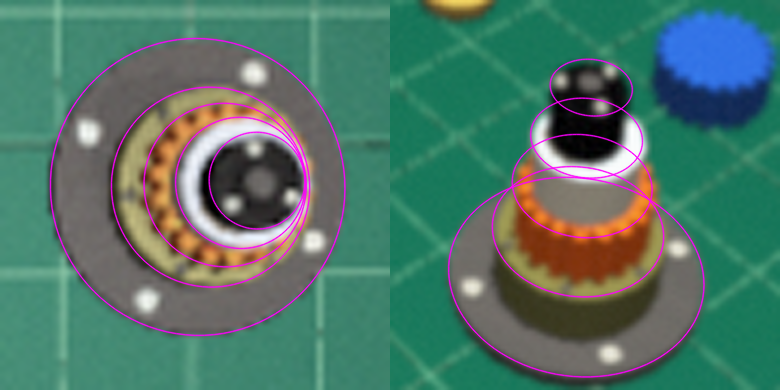

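```bash
cat >> h.py <<'E'
from scipy.spatial.transform import Rotation as Ro
def st():
    s=bot.read_state(); R=Ro.from_rotvec(s["tcp_rot"]).as_matrix()
    print("t",round(s["time"],3),"tcp",s["tool_pos"].round(4),"w",round(s["width"],3),"F",s["wrist_force"].round(2)); return s,R
def to(x,y,z):
    s,R=st(); d=R.T@(np.array([x,y,z])-s["tool_pos"]); print("tool shift",d.round(4),"rows",np.ceil(np.linalg.norm(d)/.0625)); return d
E
python3 - <<'E'
from h import *
s,R=st(); print(R.round(4))
# turn to x->?, y->-z world, z-> world x or y
for zz in ([1,0,0],[0,1,0],[-1,0,0],[0,-1,0]):
    z=np.array(zz,float); y=np.array([0,0,-1.]); x=np.cross(y,z)
    print(zz,x,Ro.from_matrix(R.T@np.c_[x,y,z]).as_rotvec().round(4))
to(.4515,-.163,.2)
E
```

```text
t 0.35 tcp [0.2319 0.6338 0.231 ] w 0.997 F [-0.31  0.15 -0.09]
[[ 9.391e-01 -2.000e-04  3.436e-01]
 [-3.436e-01 -5.000e-04  9.391e-01]
 [-0.000e+00 -1.000e+00 -5.000e-04]]
[1, 0, 0] [ 0. -1.  0.] [5.00e-04 1.22e+00 3.00e-04]
[0, 1, 0] [ 1. -0.  0.] [ 5.000e-04 -3.508e-01 -1.000e-04]
[-1, 0, 0] [0. 1. 0.] [ 3.0000e-04 -1.9216e+00 -5.0000e-04]
[0, -1, 0] [-1. -0. -0.] [2.0000e-04 2.7908e+00 7.0000e-04]
t 0.35 tcp [0.2319 0.6338 0.231 ] w 0.997 F [-0.31  0.15 -0.09]
tool shift [ 0.48    0.0313 -0.6728] rows 14.0
```

```bash
python3 -m handwheel '[[0,0,0,0,0.1525,0,1],[0,0,0,0,0.1525,0,1],[0,0,0,0,0.1525,0,1],[0,0,0,0,0.1525,0,1],[0,0,0,0,0.1525,0,1],[0,0,0,0,0.1525,0,1],[0,0,0,0,0.1525,0,1],[0,0,0,0,0.1525,0,1]]' 30
python3 - <<'E'
from h import *
s,R=st(); print(R.round(4),s["q"].round(3)); to(.48,.2,.23)
E
```

```text
time: 1.35
tool_pos: [0.232, 0.6339, 0.2313]
tcp_rot: [-1.207, 1.213, -1.213]
wrist_force: [0.5, -0.1, -0.3]
width: 1.003
t 1.35 tcp [0.232  0.6339 0.2313] w 1.003 F [ 0.47 -0.13 -0.32]
[[-0.005 -0.     1.   ]
 [-1.    -0.    -0.005]
 [ 0.    -1.    -0.   ]] [1.183 0.264 1.604 0.    1.274 1.188]
t 1.35 tcp [0.232  0.6339 0.2313] w 1.003 F [ 0.47 -0.13 -0.32]
tool shift [0.4326 0.0013 0.2502] rows 8.0
```

```bash
python3 -m handwheel '[[0.05,0,0.03,0,0,0,1],[0.05,0,0.03,0,0,0,1],[0.05,0,0.03,0,0,0,1],[0.05,0,0.03,0,0,0,1],[0.05,0,0.03,0,0,0,1],[0.05,0,0.03,0,0,0,1],[0.05,0,0.03,0,0,0,1],[0.05,0,0.01,0,0,0,1]]'
python3 -m handwheel '[[0.055,0,-0.002,0,0,0,1],[0.055,0,-0.002,0,0,0,0.7],[0.055,0,-0.002,0,0,0,0.7],[0.055,0,-0.002,0,0,0,0.7],[0.055,0,-0.002,0,0,0,0.7],[0.055,0,-0.002,0,0,0,0.7],[0.05,0,0,0,0,0,0.7],[0,0,0,0,0,0,0.7]]'
python3 - <<'E'
from h import *
s,R=st(); print(R.round(4),s["q"].round(3)); to(.4515,-.163,.15)
c=optics.read_camera("side"); cv2.imwrite("pics/s2.png",c["image"][:,:,::-1])
E
```

```text
time: 2.35
tool_pos: [0.4534, 0.2321, 0.2317]
tcp_rot: [-1.208, 1.209, -1.21]
wrist_force: [1.3, 0.4, 1.0]
width: 1.0
time: 3.35
tool_pos: [0.4398, -0.1491, 0.2316]
tcp_rot: [-1.207, 1.212, -1.214]
wrist_force: [0.2, 1.4, -0.1]
width: 0.699
t 3.35 tcp [ 0.4398 -0.1491  0.2316] w 0.699 F [ 0.19  1.43 -0.06]
[[-5.2e-03  5.0e-04  1.0e+00]
 [-1.0e+00 -9.0e-04 -5.2e-03]
 [ 9.0e-04 -1.0e+00  5.0e-04]] [-3.800e-01 -1.440e-01  2.035e+00 -1.000e-03  1.250e+00 -3.750e-01]
t 3.35 tcp [ 0.4398 -0.1491  0.2316] w 0.699 F [ 0.19  1.43 -0.06]
tool shift [0.0138 0.0816 0.0118] rows 2.0
```

View pics/s2.png

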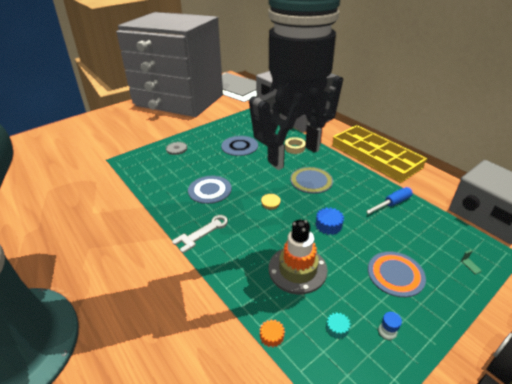

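```bash
python3 -m handwheel '[[0.007,0.04,0.006,0,0,0,0.7],[0.007,0.04,0.006,0,0,0,0.7],[0,0,0,0,0,0,0.7],[0,0,0,0,0,0,0.7]]'
python3 - <<'E'
from h import *
to(.4515,-.163,.090)
E
```

```text
time: 3.9
tool_pos: [0.4526, -0.1593, 0.1525]
tcp_rot: [-1.209, 1.208, -1.209]
wrist_force: [0.1, -1.2, 0.8]
width: 0.706
t 3.9 tcp [ 0.4526 -0.1593  0.1525] w 0.706 F [ 0.11 -1.23  0.82]
tool shift [ 0.0037  0.0625 -0.0011] rows 2.0
```

```bash
python3 -m handwheel '[[0.002,0.02,-0.001,0,0,0,0.6],[0.001,0.02,0,0,0,0,0.6],[0,0.015,0,0,0,0,0.6],[0,0.007,0,0,0,0,0.6],[0,0,0,0,0,0,0.6],[0,0,0,0,0,0,0.6]]'
python3 - <<'E'
from h import *
to(.4515,-.163,.090)
from ov import *
overlay([],"pics/g1.png",dict(side=(240,150,150),top=(280,160,100)))
st()
E
```

```text
time: 4.65
tool_pos: [0.4516, -0.1633, 0.0901]
tcp_rot: [-1.209, 1.208, -1.21]
wrist_force: [-0.2, 0.5, 0.2]
width: 0.599
t 4.65 tcp [ 0.4516 -0.1633  0.0901] w 0.599 F [-0.21  0.54  0.19]
tool shift [-0.0003  0.0001 -0.0001] rows 1.0
t 4.75 tcp [ 0.4516 -0.1634  0.09  ] w 0.602 F [ 0.64 -0.28 -0.78]
```

View pics/g1.png

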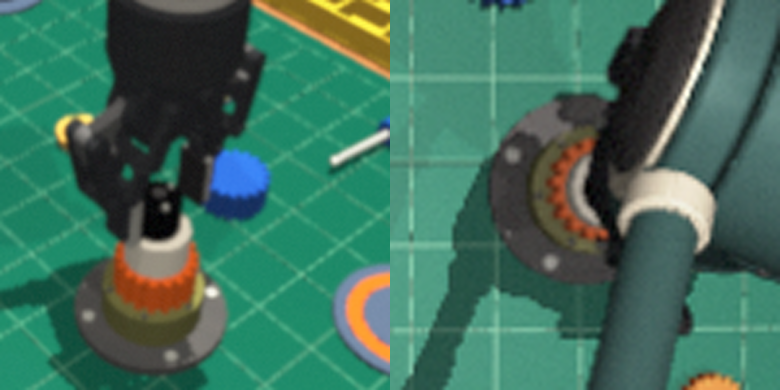

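```bash
python3 -m handwheel '[[0,0,0,0,0,0,0.45],[0,0,0,0,0,0,0.36],[0,0,0,0,0,0,0.25],[0,0,0,0,0,0,0.15],[0,0,0,0,0,0,0.1],[0,0,0,0,0,0,0.1]]' 30
python3 - <<'E'
from ov import *
overlay([],"pics/g2.png",dict(side=(240,150,150)))
st()
E
```

```text
time: 5.5
tool_pos: [0.4509, -0.1632, 0.0895]
tcp_rot: [-1.209, 1.209, -1.209]
wrist_force: [-3.0, 1.1, 6.0]
width: 0.339
t 5.55 tcp [ 0.4509 -0.1632  0.0896] w 0.335 F [-3.08  0.58  6.21]
```

View pics/g2.png

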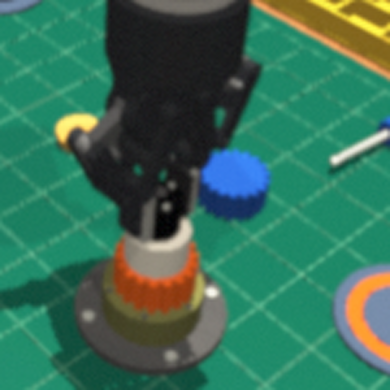

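```bash
python3 -m handwheel '[[0,-0.003,0,0,0,0,0.1],[0,-0.007,0,0,0,0,0.1],[0,-0.02,0,0,0,0,0.1],[0,-0.03,0,0,0,0,0.1],[0,-0.03,0,0,0,0,0.1],[0,0,0,0,0,0,0.1]]'
python3 - <<'E'
from ov import *
to(.6248,.2464,.18)
overlay([],"pics/g3.png",dict(side=(240,130,150)))
E
```

```text
time: 6.3
tool_pos: [0.4533, -0.164, 0.1824]
tcp_rot: [-1.206, 1.203, -1.214]
wrist_force: [0.2, 0.8, -0.8]
width: 0.34
t 6.3 tcp [ 0.4533 -0.164   0.1824] w 0.34 F [ 0.19  0.78 -0.77]
tool shift [-0.4104  0.0024  0.1715] rows 8.0
```

View pics/g3.png

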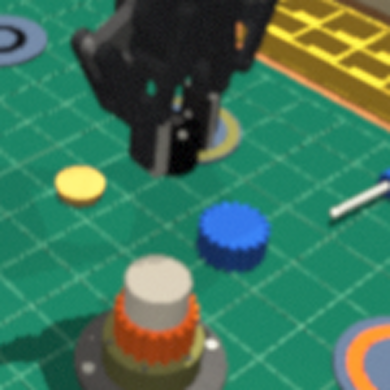

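```bash
python3 -m handwheel '[[-0.03,0,0.011,0,0,0,0.1],[-0.05,0,0.021,0,0,0,0.1],[-0.055,0,0.023,0,0,0,0.1],[-0.055,0,0.023,0,0,0,0.1],[-0.055,0,0.023,0,0,0,0.1],[-0.055,0,0.023,0,0,0,0.1],[-0.05,0,0.021,0,0,0,0.1],[-0.03,0,0.015,0,0,0,0.1]]'
python3 -m handwheel '[[-0.02,0.02,0.006,0,0,0,0.1],[-0.01,0.02,0.004,0,0,0,0.1],[0,0.03,0,0,0,0,0.1],[0,0.03,0,0,0,0,0.1],[0,0,0,0,0,0,0.1],[0,0,0,0,0,0,0.1]]'
python3 - <<'E'
from ov import *
to(.6248,.2464,.0076)
overlay([(.6248,.2464,.004,.1)],"pics/g4.png",dict(side=(190,80,110),top=(95,75,100)))
st()
E
```

```text
time: 7.35
tool_pos: [0.6103, 0.2193, 0.1767]
tcp_rot: [-1.213, 1.21, -1.207]
wrist_force: [0.1, -0.1, -0.8]
width: 0.338
time: 8.1
tool_pos: [0.6209, 0.2464, 0.0792]
tcp_rot: [-1.21, 1.21, -1.21]
wrist_force: [1.0, -0.1, -0.3]
width: 0.337
t 8.1 tcp [0.6209 0.2464 0.0792] w 0.337 F [ 1.04 -0.08 -0.26]
tool shift [0.     0.0716 0.0039] rows 2.0
t 8.2 tcp [0.6221 0.247  0.0809] w 0.34 F [0.07 0.18 0.25]
```

View pics/g4.png

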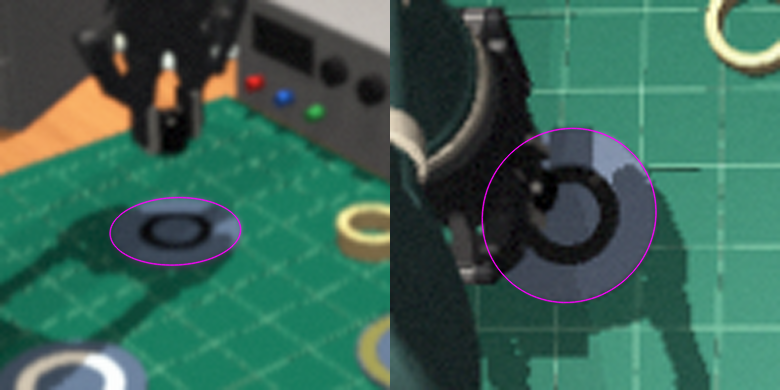

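```bash
python3 -m handwheel '[[0,0.02,0.002,0,0,0,0.1],[0,0.025,0.001,0,0,0,0.1],[0,0.014,0,0,0,0,0.1],[0,0.004,0,0,0,0,0.1],[0,0,0,0,0,0,0.1],[0,0,0,0,0,0,0.1]]'
python3 - <<'E'
from h import *
to(.6248,.2464,.0076)
E
```

```text
time: 8.95
tool_pos: [0.6248, 0.2472, 0.0173]
tcp_rot: [-1.207, 1.208, -1.21]
wrist_force: [0.1, -0.2, -0.9]
width: 0.339
t 8.95 tcp [0.6248 0.2472 0.0173] w 0.339 F [ 0.06 -0.22 -0.86]
tool shift [ 0.0008  0.0097 -0.    ] rows 1.0
```

```bash
python3 -m handwheel '[[0.001,0.004,0,0,0,0,0.1],[0,0.003,0,0,0,0,0.1],[0,0.001,0,0,0,0,0.1],[0,0.001,0,0,0,0,0.1],[0,0,0,0,0,0,0.1],[0,0,0,0,0,0,0.1]]'
python3 - <<'E'
from h import *
to(.6248,.2464,.0076)
E
```

```text
time: 9.7
tool_pos: [0.6238, 0.2458, 0.0076]
tcp_rot: [-1.21, 1.209, -1.209]
wrist_force: [-1.9, -0.9, 4.0]
width: 0.34
t 9.7 tcp [0.6238 0.2458 0.0076] w 0.34 F [-1.86 -0.94  4.02]
tool shift [-0.0006  0.      0.001 ] rows 1.0
```

```bash
python3 -m handwheel '[[0,0,0,0,0,0,0.38],[0,0,0,0,0,0,0.45],[0,0,0,0,0,0,0.52],[0,0,0,0,0,0,0.6],[0,-0.01,0,0,0,0,0.6],[0,-0.03,0,0,0,0,0.6],[0,-0.05,0,0,0,0,0.6],[0,-0.05,0,0,0,0,0.6]]'
python3 -m handwheel '[[0.03,-0.02,-0.01,0,0,0,0.7],[0.05,0,-0.022,0,0,0,0.7],[0.055,0,-0.023,0,0,0,0.7],[0.055,0,-0.023,0,0,0,0.7],[0.055,0,-0.023,0,0,0,0.7],[0.055,0,-0.023,0,0,0,0.7],[0.05,0,-0.023,0,0,0,0.7],[0.04,0,-0.02,0,0,0,0.7]]'
python3 - <<'E'
from ov import *
to(.4515,-.163,.064)
overlay([(.6248,.2464,.004,.1),(.6248,.2464,.03,.03)],"pics/g5.png",dict(side=(190,80,110),top=(95,75,100)))
E
```

```text
time: 10.7
tool_pos: [0.6238, 0.2458, 0.1491]
tcp_rot: [-1.209, 1.209, -1.209]
wrist_force: [-0.2, -0.0, -0.2]
width: 0.6
time: 11.7
tool_pos: [0.4562, -0.146, 0.1684]
tcp_rot: [-1.208, 1.208, -1.211]
wrist_force: [0.0, 0.4, 0.1]
width: 0.697
t 11.7 tcp [ 0.4562 -0.146   0.1684] w 0.697 F [0.01 0.36 0.13]
tool shift [ 0.0169  0.1044 -0.0049] rows 2.0
```

View pics/g5.png

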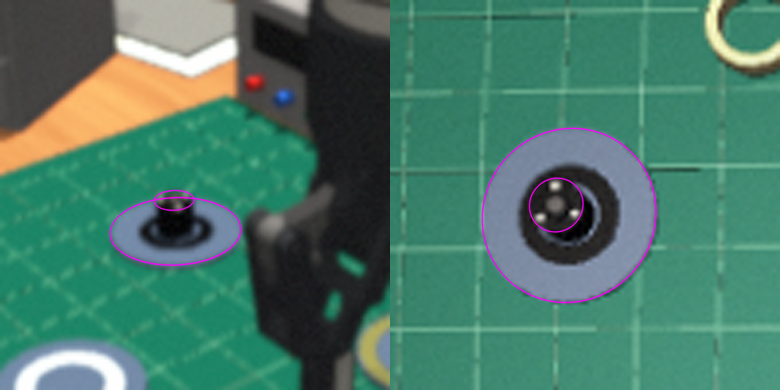

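```bash
python3 -m handwheel '[[0.013,0.03,-0.004,0,0,0,0.7],[0.004,0.03,-0.001,0,0,0,0.7],[0,0.02,0,0,0,0,0.7],[0,0.01,0,0,0,0,0.7],[0,0.005,0,0,0,0,0.7],[0,0,0,0,0,0,0.7],[0,0,0,0,0,0,0.7]]'
python3 - <<'E'
from h import *
to(.4515,-.163,.064)
E
```

```text
time: 12.68
tool_pos: [0.4528, -0.1613, 0.0732]
tcp_rot: [-1.209, 1.208, -1.21]
wrist_force: [0.5, 0.4, 0.9]
width: 0.701
t 12.675 tcp [ 0.4528 -0.1613  0.0732] w 0.701 F [0.51 0.45 0.94]
tool shift [ 0.0017  0.0092 -0.0013] rows 1.0
```

```bash
python3 -m handwheel '[[0.002,0.005,-0.001,0,0,0,0.7],[0,0.005,0,0,0,0,0.6],[0,0,0,0,0,0,0.5],[0,0,0,0,0,0,0.4],[0,0,0,0,0,0,0.3],[0,0,0,0,0,0,0.2],[0,0,0,0,0,0,0.2]]' 30
python3 - <<'E'
from h import *
to(.4515,-.163,.064)
E
```

```text
time: 13.55
tool_pos: [0.4509, -0.1631, 0.0623]
tcp_rot: [-1.209, 1.209, -1.209]
wrist_force: [0.4, 0.1, -0.9]
width: 0.485
t 13.55 tcp [ 0.4509 -0.1631  0.0623] w 0.485 F [ 0.4   0.12 -0.91]
tool shift [-0.0001 -0.0017  0.0006] rows 1.0
```

```bash
python3 -m handwheel '[[0,-0.003,0,0,0,0,0.2],[0,-0.007,0,0,0,0,0.2],[0,-0.02,0,0,0,0,0.2],[0,-0.03,0,0,0,0,0.2],[0,-0.03,0,0,0,0,0.2],[0,0,0,0,0,0,0.2]]'
python3 - <<'E'
from ov import *
to(.4568,.1338,.15)
overlay([],"pics/g6.png",dict(side=(240,130,150)))
E
```

```text
time: 14.3
tool_pos: [0.4534, -0.1641, 0.1557]
tcp_rot: [-1.206, 1.203, -1.214]
wrist_force: [-0.1, -0.4, -0.9]
width: 0.478
t 14.3 tcp [ 0.4534 -0.1641  0.1557] w 0.478 F [-0.1  -0.44 -0.92]
tool shift [-0.298   0.0049  0.0034] rows 5.0
```

View pics/g6.png

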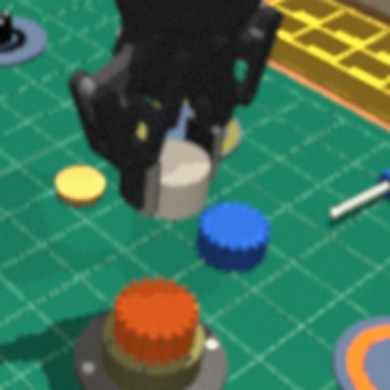

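Spacer held upright, gear and bearing undisturbed. On to the white pad.

```bash
python3 -m handwheel '[[-0.03,0,0,0,0,0,0.2],[-0.05,0,0.001,0,0,0,0.2],[-0.055,0,0.001,0,0,0,0.2],[-0.055,0,0.001,0,0,0,0.2],[-0.05,0,0,0,0,0,0.2],[-0.035,0.02,0,0,0,0,0.2],[-0.02,0.03,0,0,0,0,0.2],[0,0.03,0,0,0,0,0.2]]'
python3 -m handwheel '[[0,0.02,0,0,0,0,0.2],[0,0.01,0,0,0,0,0.2],[0,0,0,0,0,0,0.2],[0,0,0,0,0,0,0.2]]'
python3 - <<'E'
from ov import *
to(.4568,.1338,.0063)
overlay([(.4568,.1338,.004,.1)],"pics/g7.png",dict(side=(160,130,110),top=(140,155,100)))
st()
E
```

```text
time: 15.35
tool_pos: [0.4528, 0.1332, 0.0702]
tcp_rot: [-1.212, 1.209, -1.207]
wrist_force: [-0.1, 0.0, -0.3]
width: 0.477
time: 15.85
tool_pos: [0.4546, 0.1319, 0.0429]
tcp_rot: [-1.208, 1.209, -1.21]
wrist_force: [0.8, 0.2, -0.4]
width: 0.479
t 15.85 tcp [0.4546 0.1319 0.0429] w 0.479 F [ 0.77  0.17 -0.4 ]
tool shift [-0.0019  0.0366  0.0021] rows 1.0
t 15.95 tcp [0.4549 0.132  0.0433] w 0.482 F [ 1.    0.05 -0.65]
```

View pics/g7.png

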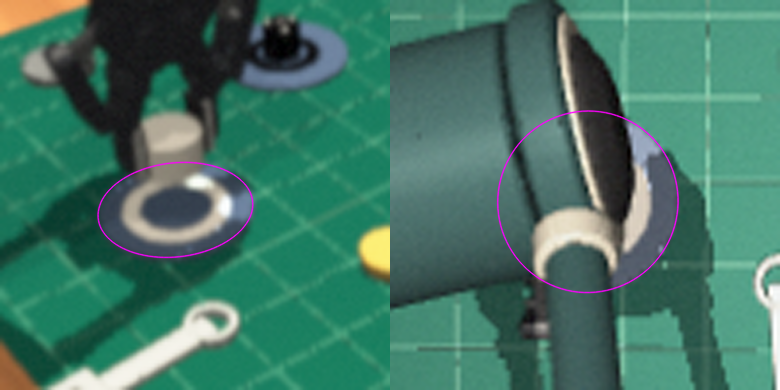

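```bash
python3 -m handwheel '[[-0.002,0.015,0.002,0,0,0,0.2],[0,0.01,0,0,0,0,0.2],[0,0.005,0,0,0,0,0.2],[0,0.003,0,0,0,0,0.2],[0,0,0,0,0,0,0.2],[0,0,0,0,0,0,0.2]]'
python3 - <<'E'
from h import *
to(.4568,.1338,.0063)
E
```

```text
time: 16.7
tool_pos: [0.4562, 0.1339, 0.0095]
tcp_rot: [-1.209, 1.209, -1.209]
wrist_force: [-0.2, -0.2, -0.6]
width: 0.482
t 16.7 tcp [0.4562 0.1339 0.0095] w 0.482 F [-0.17 -0.22 -0.6 ]
tool shift [0.0001 0.0032 0.0006] rows 1.0
```

```bash
python3 -m handwheel '[[0,0.001,0,0,0,0,0.2],[0,0.001,0,0,0,0,0.2],[0,0.001,0,0,0,0,0.2],[0,0,0,0,0,0,0.2],[0,0,0,0,0,0,0.2]]'
python3 - <<'E'
from h import *
to(.4568,.1338,.0063)
E
```

```text
time: 17.32
tool_pos: [0.4559, 0.1339, 0.0063]
tcp_rot: [-1.209, 1.209, -1.209]
wrist_force: [-0.3, 0.3, -0.6]
width: 0.481
t 17.325 tcp [0.4559 0.1339 0.0063] w 0.481 F [-0.31  0.31 -0.61]
tool shift [ 0.0001 -0.      0.0009] rows 1.0
```

```bash
python3 -m handwheel '[[0,0.0005,0,0,0,0,0.2],[0,0.0005,0,0,0,0,0.2],[0,0,0,0,0,0,0.2],[0,0,0,0,0,0,0.2]]'
```

```text
time: 17.82
tool_pos: [0.4561, 0.1339, 0.0059]
tcp_rot: [-1.209, 1.209, -1.209]
wrist_force: [-2.5, -1.1, 6.3]
width: 0.481
```

```bash
python3 -c "
from ov import *
overlay([],'pics/g8.png',dict(side=(160,130,110)))"
```

```text
(no output)
```

View pics/g8.png

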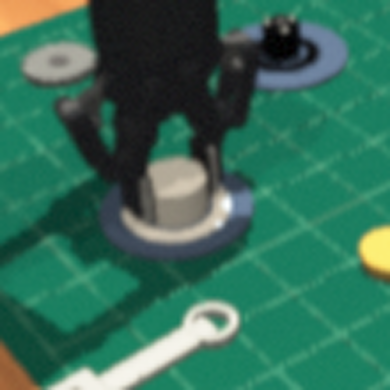

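Contact at 6 N, the spacer sits in the white ring. Release, lift and return to the stack.

```bash
python3 -m handwheel '[[0,0,0,0,0,0,0.52],[0,0,0,0,0,0,0.58],[0,0,0,0,0,0,0.65],[0,0,0,0,0,0,0.7],[0,-0.01,0,0,0,0,0.7],[0,-0.03,0,0,0,0,0.7],[0,-0.05,0,0,0,0,0.7],[0,-0.05,0,0,0,0,0.7]]'
python3 -m handwheel '[[0.03,0,-0.001,0,0,0,0.8],[0.05,0,-0.001,0,0,0,0.85],[0.055,0,-0.001,0,0,0,0.85],[0.055,0,-0.001,0,0,0,0.85],[0.05,0,0,0,0,0,0.85],[0.035,0,0,0,0,0,0.85],[0.02,0,0,0,0,0,0.85],[0,0,0,0,0,0,0.85]]'
python3 - <<'E'
from ov import *
to(.4515,-.163,.038)
overlay([(.4568,.1338,.004,.1),(.4568,.1338,.03,.042)],"pics/g9.png",dict(side=(160,130,110),top=(140,155,100)))
st()
E
```

```text
time: 18.88
tool_pos: [0.4556, 0.1338, 0.1471]
tcp_rot: [-1.209, 1.209, -1.209]
wrist_force: [0.0, 0.3, 0.7]
width: 0.701
time: 19.88
tool_pos: [0.4521, -0.1623, 0.146]
tcp_rot: [-1.208, 1.21, -1.212]
wrist_force: [-0.1, 0.7, -0.3]
width: 0.851
t 19.875 tcp [ 0.4521 -0.1623  0.146 ] w 0.851 F [-0.15  0.65 -0.32]
tool shift [ 0.0006  0.108  -0.0006] rows 2.0
t 19.975 tcp [ 0.4519 -0.1608  0.1456] w 0.85 F [-1.   -0.4  -0.25]
```

View pics/g9.png

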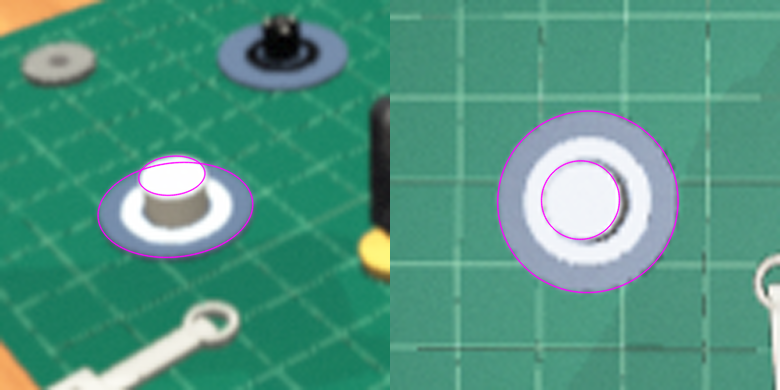

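```bash
python3 -m handwheel '[[0.002,0.03,0,0,0,0,0.85],[0,0.03,0,0,0,0,0.85],[0,0.025,0,0,0,0,0.85],[0,0.015,0,0,0,0,0.85],[0,0.006,0,0,0,0,0.85],[0,0,0,0,0,0,0.85],[0,0,0,0,0,0,0.85]]'
python3 - <<'E'
from h import *
to(.4515,-.163,.037)
E
```

```text
time: 20.85
tool_pos: [0.4529, -0.1634, 0.0403]
tcp_rot: [-1.208, 1.208, -1.21]
wrist_force: [-0.2, 0.7, 0.1]
width: 0.848
t 20.85 tcp [ 0.4529 -0.1634  0.0403] w 0.848 F [-0.17  0.7   0.1 ]
tool shift [-0.0004  0.0033 -0.0014] rows 1.0
```

```bash
python3 -m handwheel '[[0,0.003,-0.001,0,0,0,0.75],[0,0,0,0,0,0,0.65],[0,0,0,0,0,0,0.55],[0,0,0,0,0,0,0.45],[0,0,0,0,0,0,0.4],[0,0,0,0,0,0,0.4],[0,0,0,0,0,0,0.4]]' 35
python3 - <<'E'
from h import *
st()
E
```

```text
time: 21.72
tool_pos: [0.4512, -0.1633, 0.0367]
tcp_rot: [-1.209, 1.209, -1.21]
wrist_force: [-1.0, 1.0, 6.0]
width: 0.618
t 21.725 tcp [ 0.4512 -0.1633  0.0367] w 0.618 F [-1.02  1.03  6.01]
```

```bash
python3 -m handwheel '[[0,-0.003,0,0,0,0,0.4],[0,-0.007,0,0,0,0,0.4],[0,-0.02,0,0,0,0,0.4],[0,-0.03,0,0,0,0,0.4],[0,-0.03,0,0,0,0,0.4],[0,0,0,0,0,0,0.4]]'
python3 - <<'E'
from ov import *
to(.5819,-.2813,.12)
overlay([],"pics/g10.png",dict(side=(240,150,150)))
E
```

```text
time: 22.48
tool_pos: [0.4532, -0.164, 0.1291]
tcp_rot: [-1.207, 1.204, -1.214]
wrist_force: [-0.1, -0.6, -0.6]
width: 0.621
t 22.475 tcp [ 0.4532 -0.164   0.1291] w 0.621 F [-0.12 -0.58 -0.55]
tool shift [0.1173 0.0102 0.1286] rows 3.0
```

View pics/g10.png

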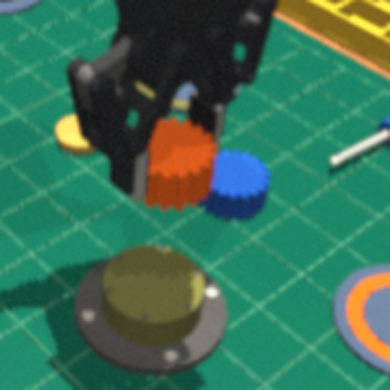

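Gear held upright, bearing still on the stand. To the orange pad.

```bash
python3 -m handwheel '[[0.02,0,0.02,0,0,0,0.4],[0.03,0,0.033,0,0,0,0.4],[0.03,0,0.035,0,0,0,0.4],[0.025,0,0.028,0,0,0,0.4],[0.012,0.02,0.013,0,0,0,0.4],[0,0.03,0,0,0,0,0.4],[0,0.02,0,0,0,0,0.4],[0,0.01,0,0,0,0,0.4]]'
python3 -m handwheel '[[0,0,0,0,0,0,0.4],[0,0,0,0,0,0,0.4]]'
python3 - <<'E'
from h import *
to(.5819,-.2813,.0067)
E
```

```text
time: 23.52
tool_pos: [0.5781, -0.279, 0.0433]
tcp_rot: [-1.211, 1.213, -1.206]
wrist_force: [1.1, 0.2, -1.2]
width: 0.624
time: 23.78
tool_pos: [0.5808, -0.2804, 0.0474]
tcp_rot: [-1.209, 1.207, -1.211]
wrist_force: [1.1, 0.1, -0.4]
width: 0.618
t 23.775 tcp [ 0.5808 -0.2804  0.0474] w 0.618 F [ 1.14  0.1  -0.42]
tool shift [0.0009 0.0408 0.0011] rows 1.0
```

```bash
python3 -m handwheel '[[0.001,0.015,0.001,0,0,0,0.4],[0,0.012,0,0,0,0,0.4],[0,0.007,0,0,0,0,0.4],[0,0.003,0,0,0,0,0.4],[0,0,0,0,0,0,0.4],[0,0,0,0,0,0,0.4]]'
python3 - <<'E'
from ov import *
to(.5819,-.2813,.0067)
overlay([(.5819,-.2813,.004,.1)],"pics/g11.png",dict(side=(340,215,110),top=(332,100,100)))
E
```

```text
time: 24.52
tool_pos: [0.5813, -0.2813, 0.0097]
tcp_rot: [-1.209, 1.209, -1.21]
wrist_force: [0.1, 0.2, 0.3]
width: 0.616
t 24.525 tcp [ 0.5813 -0.2813  0.0097] w 0.616 F [0.08 0.2  0.33]
tool shift [0.     0.003  0.0006] rows 1.0
```

View pics/g11.png

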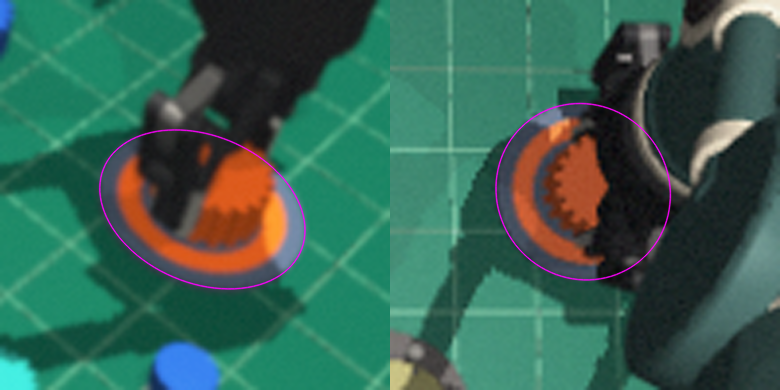

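```bash
python3 -m handwheel '[[0,0.001,0,0,0,0,0.4],[0,0.001,0,0,0,0,0.4],[0,0.0007,0,0,0,0,0.4],[0,0,0,0,0,0,0.4],[0,0,0,0,0,0,0.4]]'
```

```text
time: 25.25
tool_pos: [0.5809, -0.2811, 0.0068]
tcp_rot: [-1.209, 1.209, -1.209]
wrist_force: [-0.6, 1.0, 2.1]
width: 0.619
```

```bash
python3 -m handwheel '[[0,0.0004,0,0,0,0,0.4],[0,0,0,0,0,0,0.4],[0,0,0,0,0,0,0.4]]'
```

```text
time: 25.62
tool_pos: [0.581, -0.2811, 0.0068]
tcp_rot: [-1.209, 1.209, -1.209]
wrist_force: [-3.0, 1.9, 4.2]
width: 0.622
```

```bash
python3 -m handwheel '[[0,0,0,0,0,0,0.66],[0,0,0,0,0,0,0.71],[0,0,0,0,0,0,0.77],[0,0,0,0,0,0,0.83],[0,-0.01,0,0,0,0,0.83],[0,-0.03,0,0,0,0,0.83],[0,-0.04,0,0,0,0,0.83],[0,-0.04,0,0,0,0,0.83]]'
python3 -m handwheel '[[-0.02,0,-0.02,0,0,0,1],[-0.03,0,-0.033,0,0,0,1],[-0.03,0,-0.034,0,0,0,1],[-0.025,0,-0.028,0,0,0,1],[-0.013,0,-0.014,0,0,0,1],[0,0,0,0,0,0,1],[0,0,0,0,0,0,1]]'
python3 - <<'E'
from ov import *
to(.4515,-.163,.006)
overlay([(.5819,-.2813,.004,.1),(.5819,-.2813,.03,.054)],"pics/g12.png",dict(side=(340,215,110),top=(332,100,100)))
st()
E
```

```text
time: 26.62
tool_pos: [0.581, -0.2811, 0.128]
tcp_rot: [-1.209, 1.209, -1.209]
wrist_force: [0.0, -0.9, 0.3]
width: 0.83
time: 27.5
tool_pos: [0.4534, -0.164, 0.127]
tcp_rot: [-1.208, 1.207, -1.211]
wrist_force: [-0.5, 0.7, 0.3]
width: 1.002
t 27.5 tcp [ 0.4534 -0.164   0.127 ] w 1.002 F [-0.47  0.66  0.29]
tool shift [-0.0012  0.121  -0.0022] rows 2.0
t 27.6 tcp [ 0.4532 -0.164   0.1266] w 1.004 F [ 0.16 -0.38 -0.52]
```

View pics/g12.png

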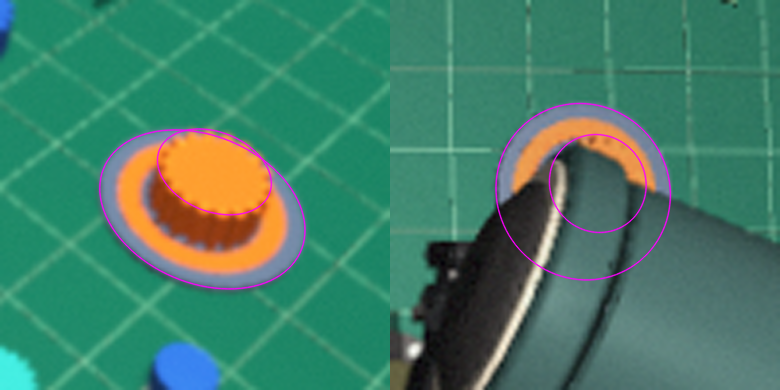

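```bash
python3 -m handwheel '[[0,0.03,-0.002,0,0,0,1],[0,0.03,0,0,0,0,1],[0,0.025,0,0,0,0,1],[0,0.015,0,0,0,0,1],[0,0.006,0,0,0,0,1],[0,0.004,0,0,0,0,1],[0,0,0,0,0,0,1],[0,0,0,0,0,0,1]]'
python3 - <<'E'
from ov import *
to(.4515,-.163,.007)
overlay([],"pics/g13.png",dict(side=(240,150,150)))
E
```

```text
time: 28.6
tool_pos: [0.4507, -0.1634, 0.017]
tcp_rot: [-1.209, 1.208, -1.21]
wrist_force: [-0.5, -0.2, 0.4]
width: 0.998
t 28.6 tcp [ 0.4507 -0.1634  0.017 ] w 0.998 F [-0.54 -0.24  0.4 ]
tool shift [-0.0004  0.01    0.0008] rows 1.0
```

View pics/g13.png

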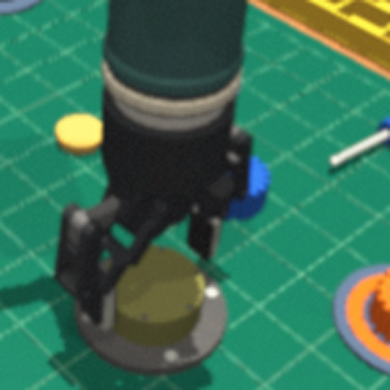

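```bash
python3 -m handwheel '[[0,0.005,0,0,0,0,1],[0,0.003,0.001,0,0,0,1],[0,0,0,0,0,0,1],[0,0,0,0,0,0,0.92],[0,0,0,0,0,0,0.85],[0,0,0,0,0,0,0.75],[0,0,0,0,0,0,0.6],[0,0,0,0,0,0,0.6]]' 50
python3 - <<'E'
from ov import *
st()
overlay([],"pics/g14.png",dict(side=(240,150,150)))
E
```

```text
time: 29.65
tool_pos: [0.4514, -0.1633, 0.0088]
tcp_rot: [-1.209, 1.209, -1.21]
wrist_force: [-0.4, 0.1, 6.2]
width: 0.773
t 29.65 tcp [ 0.4514 -0.1633  0.0088] w 0.773 F [-0.44  0.1   6.18]
```

View pics/g14.png

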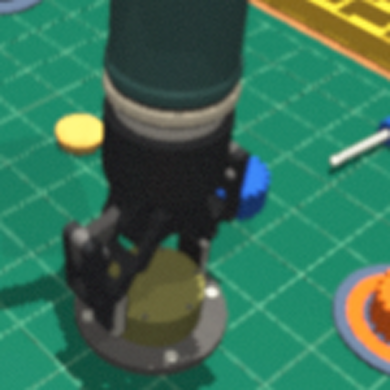

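```bash
python3 -m handwheel '[[0,-0.003,0,0,0,0,0.6],[0,-0.007,0,0,0,0,0.6],[0,-0.02,0,0,0,0,0.6],[0,-0.03,0,0,0,0,0.6],[0,-0.04,0,0,0,0,0.6],[0,0,0,0,0,0,0.6]]'
python3 - <<'E'
from ov import *
to(.6632,.0114,.11)
overlay([],"pics/g15.png",dict(side=(240,150,150)))
E
```

```text
time: 30.45
tool_pos: [0.4538, -0.1643, 0.1119]
tcp_rot: [-1.206, 1.202, -1.215]
wrist_force: [-0.0, -0.4, -2.3]
width: 0.781
t 30.45 tcp [ 0.4538 -0.1643  0.1119] w 0.781 F [-0.03 -0.39 -2.32]
tool shift [-0.1758  0.0028  0.2093] rows 5.0
```

View pics/g15.png

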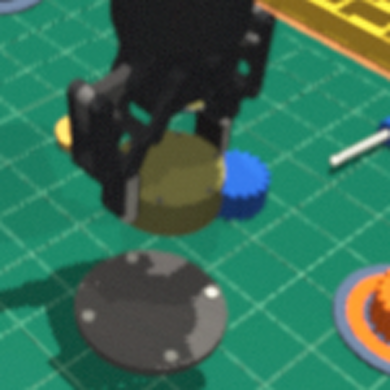

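```bash
python3 -m handwheel '[[-0.015,0,0.017,0,0,0,0.6],[-0.03,0,0.036,0,0,0,0.6],[-0.035,0,0.042,0,0,0,0.6],[-0.035,0,0.042,0,0,0,0.6],[-0.032,0,0.04,0,0,0,0.6],[-0.02,0,0.022,0,0,0,0.6],[-0.009,0.015,0.01,0,0,0,0.6],[0,0.02,0,0,0,0,0.6]]'
python3 -m handwheel '[[0,0.02,0,0,0,0,0.6],[0,0.01,0,0,0,0,0.6],[0,0,0,0,0,0,0.6],[0,0,0,0,0,0,0.6]]'
python3 - <<'E'
from h import *
to(.6632,.0114,.0048)
E
```

```text
time: 31.5
tool_pos: [0.659, 0.0131, 0.0706]
tcp_rot: [-1.211, 1.21, -1.208]
wrist_force: [-0.3, -0.8, -2.7]
width: 0.777
time: 32.0
tool_pos: [0.6605, 0.0125, 0.044]
tcp_rot: [-1.208, 1.209, -1.21]
wrist_force: [0.0, 0.2, -1.5]
width: 0.778
t 32.0 tcp [0.6605 0.0125 0.044 ] w 0.778 F [ 0.04  0.22 -1.45]
tool shift [0.0011 0.0392 0.0026] rows 1.0
```

```bash
python3 -m handwheel '[[0.001,0.015,0.001,0,0,0,0.6],[0,0.012,0.001,0,0,0,0.6],[0,0.006,0,0,0,0,0.6],[0,0.003,0,0,0,0,0.6],[0,0,0,0,0,0,0.6],[0,0,0,0,0,0,0.6]]'
python3 - <<'E'
from ov import *
to(.6632,.0114,.0048)
overlay([(.6632,.0114,.004,.1)],"pics/g16.png",dict(side=(260,125,110),top=(198,61,100)))
E
```

```text
time: 32.75
tool_pos: [0.6624, 0.0119, 0.0076]
tcp_rot: [-1.209, 1.209, -1.21]
wrist_force: [-0.2, 0.7, -2.5]
width: 0.779
t 32.75 tcp [0.6624 0.0119 0.0076] w 0.779 F [-0.16  0.7  -2.45]
tool shift [0.0005 0.0028 0.0008] rows 1.0
```

View pics/g16.png

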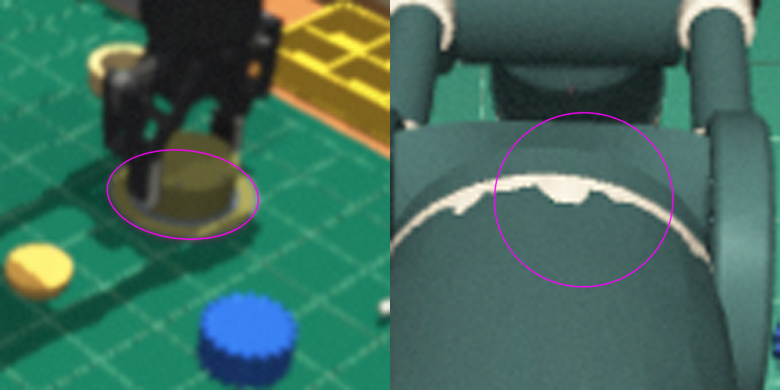

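```bash
python3 -m handwheel '[[0,0.001,0,0,0,0,0.6],[0,0.001,0,0,0,0,0.6],[0,0.0007,0,0,0,0,0.6],[0,0,0,0,0,0,0.6],[0,0,0,0,0,0,0.6]]'
```

```text
time: 33.48
tool_pos: [0.6619, 0.0119, 0.0048]
tcp_rot: [-1.209, 1.209, -1.209]
wrist_force: [-2.4, 0.9, 2.8]
width: 0.779
```

Contact. Release, rise, and move clear.

```bash
python3 -m handwheel '[[0,0.0003,0,0,0,0,0.8],[0,0,0,0,0,0,0.85],[0,0,0,0,0,0,0.92],[0,0,0,0,0,0,1],[0,0,0,0,0,0,1],[0,-0.01,0,0,0,0,1],[0,-0.03,0,0,0,0,1],[0,-0.05,0,0,0,0,1]]'
python3 -m handwheel '[[0,-0.05,0,0,0,0,1],[0,-0.05,0,0,0,0,1],[0,-0.03,-0.03,0,0,0,1],[0.05,0,-0.03,0,0,0,1],[0.05,0,-0.03,0,0,0,1],[0.05,0,-0.03,0,0,0,1],[0.05,0,-0.03,0,0,0,1],[0,0,0,0,0,0,1]]'
python3 - <<'E'
from ov import *
st()
for n in ("top","side"):
    c=optics.read_camera(n); cv2.imwrite(f"pics/{n}_end.png",c["image"][:,:,::-1])
overlay([(.6632,.0114,.004,.1),(.6632,.0114,.03,.068)],"pics/g17.png",dict(side=(260,125,110),top=(198,61,100)))
E
```

```text
time: 34.48
tool_pos: [0.6601, 0.0119, 0.0933]
tcp_rot: [-1.212, 1.213, -1.207]
wrist_force: [0.4, -0.4, 0.1]
width: 1.0
time: 35.48
tool_pos: [0.5101, -0.1912, 0.2251]
tcp_rot: [-1.207, 1.212, -1.214]
wrist_force: [-0.4, 0.3, -0.3]
width: 1.0
t 35.475 tcp [ 0.5101 -0.1912  0.2251] w 1.0 F [-0.37  0.32 -0.28]
```

View pics/g17.png

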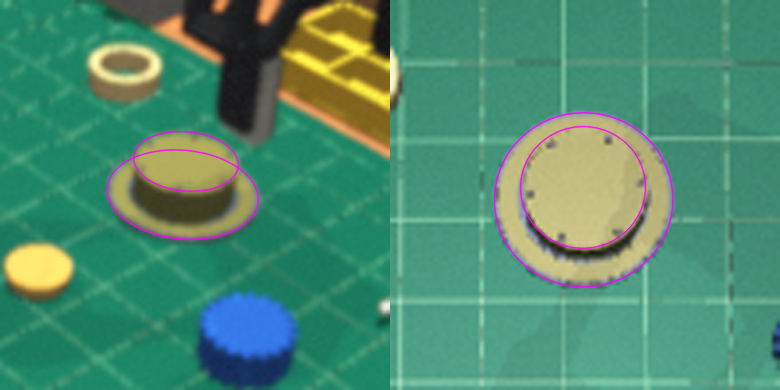

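View pics/top_end.png

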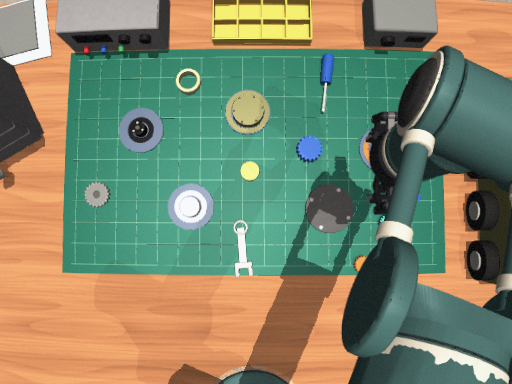

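View pics/side_end.png

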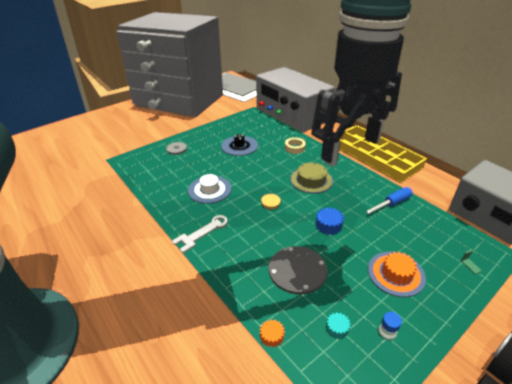

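```bash
python3 -m handwheel '[[-0.03,0,0,0,0,0,1],[-0.05,0,0,0,0,0,1],[-0.05,0,0,0,0,0,1],[-0.05,0,0,0,0,0,1],[-0.04,0,0,0,0,0,1],[-0.02,0,0,0,0,0,1],[0,0,0,0,0,0,1],[0,0,0,0,0,0,1]]'
python3 - <<'E'
from ov import *
st()
overlay([(.5819,-.2813,.004,.1),(.5819,-.2813,.03,.054)],"pics/g18.png",dict(side=(340,215,110),top=(332,100,100)))
E
```

```text
time: 36.67
tool_pos: [0.5121, 0.0523, 0.2242]
tcp_rot: [-1.21, 1.208, -1.208]
wrist_force: [-0.3, -0.4, -0.1]
width: 1.001
t 36.675 tcp [0.5121 0.0523 0.2242] w 1.001 F [-0.29 -0.38 -0.14]
```

View pics/g18.png

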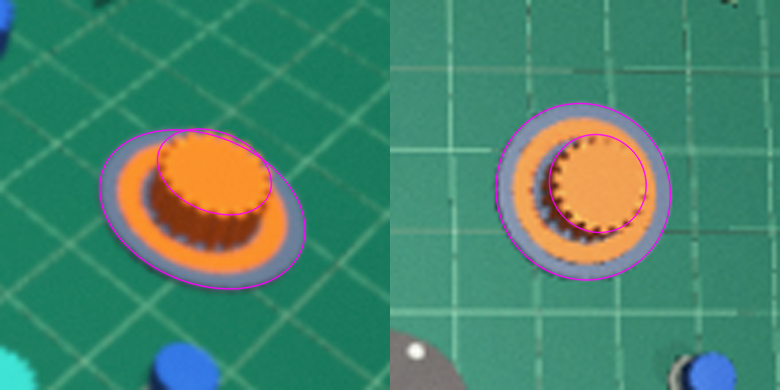

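All four parts are centred and upright, and the robot is clear.

```bash
python3 -c "
from workcell import workorder
print(workorder.finish_job())"
```

```text
the job is handed in; nothing more can be done
None
```

I took the stack apart from the top: cap to the black pad, spacer to white, gear to orange, bearing to olive. Each part was lowered until the wrist force showed light contact (about 3–6 N), then released. The job was handed in at about 37 s of the 128 s allowed, with no verdict reported.

The last top and side pictures show every part upright and released on its own pad, with the gripper open and well clear. The gear and bearing outlines in those pictures match the expected circles to about 1 mm. I compared the cap and spacer the same way just after placing them. The two cameras disagree with each other by about 1 mm, which is within the stated calibration. No check failed.

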